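Dock a culture dish and trip the guarded foot switch

TASK

Set the culture dish centred on the round mark of the imaging dock's bed and press it down, still level, until the bed is fully home. Then reach in under the hood of the foot switch, press its pedal down to the stop, hold it there for half a second and let it spring back. The dish stays docked and the vial, timer and tissue pad stay where they are.

Things in the scene. Friction and masses are not known exactly. Their poses are not given: they have to be found in the camera images.
- dish: flat round lidded culture dish, clear plastic, 54 mm diameter (lid rim up to 58 mm), solid to 13 mm high, 25 g, lying on the desk between the two devices, a little nearer the robot. Origin: centre of its underside; z is up. Grasp across its diameter.
- dock: imaging dock, fixed: low grey square frame 124 x 124 mm, 22 mm high, with a square opening in which the aluminium bed (82 x 82 mm) stands. It stands on the right, the foot switch on the left. Origin: centre of its underside; z up.
- bed_top (a point): centre of the bed's flat top surface, at the middle of the black round mark (61 mm diameter). Up, the bed stands 24 mm over the desk (2 mm proud of the frame); fully home 16 mm (6 mm below the frame's top). Moves with the bed; z up.
- bed (a joint): travel of the bed in m: 0 up, 0.008 fully home. It has no spring: about 4 N moves it down and it stays where it is left.
- foot_switch: foot switch, fixed: dark base plate 130 (x) x 96 (y) x 10 mm, grey box hood open only in front. Origin: centre of underside; +x points from the open front into the hood, z up. Hood: x = -30 mm (lip) to 65 mm (back wall), roof z = 101 to 106 mm, 86 mm clear between its sides. The pedal lies wholly under it: lean the shut fingers inward, about 45 degrees, gripper body in front of and above the lip.
- hood_lip (a point): middle of the lower front edge of the hood's roof, 101 mm over the desk; axes as the foot switch's.
- pedal_edge (a point): middle of the top edge of the pedal's free end, at the mouth, 9 mm behind the lip; 39 mm over the desk at rest, 26 mm fully down; moves with the pedal. Pedal: dark ribbed plate 74 wide (y), 72 long, 6 mm thick, sloping up to the mouth, hinged at its far end (50 mm behind the foot switch's origin, 22 mm over the desk). Best pressed 8 to 15 mm inward of this edge, mid-width.
- pedal (a joint): angle of the pedal in rad: 0 at rest (up), 0.18 down at its stop. A spring of about 3 N at first and 8 N at the stop, at the free edge, returns it.
- vial: small bottle, 27 mm diameter, 68 mm high, upright behind the dish; leave alone. Origin: centre of its underside.
- bench_timer: black bench timer 62 x 62 x 18 mm, on the left near the robot; leave alone. Origin: centre of its underside.
- tissue: pad of lens tissue 112 x 68 x 10 mm, on the right near the robot; leave alone. Origin: centre of its underside.
Mind the look-alikes: they are no part of the job. There is more than one size of the dish; the job needs the largest.

How it is judged:
On the way, in this order (a step that is already met when the one before it is completed fails the run):
1. the dish lies level on the bed, within 10 mm of the middle of the mark, and the bed is pressed home (travel over 6.8 mm) (horizontal distance between dish and bed_top below 0.01 m and z of dish in the frame of bed_top below 0.003 m and angle between dish's own z axis and vertical below 0.06 rad and value of joint bed above 0.0068 m), for 0.2 s.
2. with the dish docked, the pedal is held down at its stop (over 0.162 rad of 0.18) for 0.3 s (value of joint pedal above 0.162 rad and horizontal distance between dish and bed_top below 0.01 m and value of joint bed above 0.0068 m), for 0.3 s.
At the end, for the whole second after the job is handed in: The dish lies at rest and level (under 0.06 rad) on the bed, within 10 mm of the middle of its mark; the bed is home (travel over 6.8 of 8 mm); the pedal has sprung back up (under 0.03 rad) (all of step 1 and linear speed of dish below 0.01 m/s and value of joint pedal below 0.03 rad); the robot touches nothing.
It fails at once if the vial is shifted by more than 30 mm or tipped (distance of vial from where it was at the start of the episode above 0.03 m or angle between vial's own z axis and vertical above 0.5 rad).
It fails at once if the timer or the tissue pad is shifted by more than 30 mm (distance of any of bench_timer, tissue from where it was at the start of the episode above 0.03 m).
It fails at once if the dish is tipped by more than 0.6 rad (angle between dish's own z axis and vertical above 0.6 rad).
It also fails if it takes over 62 s, if anything falls off the work surface, if the arm or the gripper's body presses on something with over 40 N, if the wrist force passes 120 N, or if a joint passes its speed limit or range.

ROBOT

A 6-joint arm with a two-finger parallel gripper is mounted at the origin on the work surface; the furniture and walls round the work are solid. World frame = base frame: x ahead of the robot, y to its left, z up, the work surface at z = 0. Lengths are in m, angles in rad, forces in N, time in s.
With the tool pointing down it reaches from about 0.425 to 0.925 m from the base axis. Payload 12.5 kg.
Tool frame: the origin (TCP) lies at the very end of the fingers, on their centre line; the grasp point (between the pads) lies 19 mm behind it; x points along the fingers, z is the direction in which the jaws open and shut, and the axes are right-handed (so a half turn about x gives the same grasp; the last joint's range is limited). The gripper opens to 85 mm and grips with 20 to 120 N. Pads are 22 mm wide; open, the fingers measure 114 mm over their backs; the gripper's body (76 mm by 85 mm) begins 54 mm behind the grasp point. The pads swing forward as they close: fully open they stand 13 mm farther back than shut.
Start: joints at [-0.106, 0.491, 1.559, -0, 1.092, -0.106], TCP at [0.625, 0, 0.231] pointing down, gripper open.
Joint ranges: [-3.1, 3.1], [-0.84, 2.19], [0.05, 2.79], [-1.13, 4.28], [0.06, 2.93], [-2.69, 2.69]. Speed limits (rad/s): [2.22, 2.22, 2.79, 3.14, 3.14, 3.14].

INTERFACE

Orientations are given as [roll, pitch, yaw] about the fixed x, y, z axes, in that order (R = Rz(yaw) Ry(pitch) Rx(roll)).
In Python, from bench import get_obs, grab_frame, job_done gives the robot as it stands.
- The arm moves only by the tool apply_moves, never from a script. Its arguments are lists of equal length, an entry for each row: "slide": the shift along the world's x, y, z in units of 40 mm (1.0 is 40 mm), a list of three; "dr": the turn, a rotation vector about the world's x, y, z in units of 8 degrees (1.0 is 8 degrees), a list of three; "fingers": the opening, from 0 (shut) to 1 (fully open). A call has 1 to 10 rows; each row is the pose to reach, as a shift and turn from the pose commanded when the call began; what a row does not reach only later rows make up. A row lasts 1/10 s, in which the tool goes at most 50 mm and 8.59 degrees, less where a joint would pass 70% of its speed; a pose out of reach is approached as far as the arm can. A call with a gripper value outside its range is refused whole. The fingers move at their own pace and stop on an object; "force" is the grip in N (left out, the last holds). Time passes only in rows, so rows that repeat a pose let the fingers close. It gives the time, the measured TCP pose, the force and the opening at its end, in the units of the state.
- get_obs(): the state, without advancing time (a new reading comes with each control period).
- grab_frame(name): name is "scene" or "side" or "wrist"; returns a dict with "pixels" (400x640x3 uint8, red, green, blue), "depth" (400x640 float32, m along the optical axis (not along the pixel's ray), 0 where there is no reading), "vertical_fov" (degrees; the focal length in pixels is half the picture's height over the tangent of half this angle, whatever the lens; pixels are square), "cx", "cy" (the principal point, pixels), "origin" and "rotation" of the camera in the world; the wrist camera has in their place "tool_from_camera" (4x4, takes a point from camera to tool coordinates, whose origin is the TCP and whose axes are the tool frame's). Camera axes: x right, y up, looking along -z (the intrinsics and any distortion apply to the point x, -y, -z); pixel columns grow to the right and rows downward; lengths in m; the calibration is good to about 2 mm. A picture is of the moment at which its call begins: read the wrist's pose just before it.
- job_done(): hands the job in, once; it reports no verdict.
The state is a dict: "time_s": time; "q": joint angles; "joint_velocities": joint speeds; "joint_efforts": joint torques, N m; "eef_pos": TCP position; "ee_rot": TCP orientation; "ft_force": force on the tool from outside, world axes, zero at the start; "wrist_torque": the same for the moment, N m; "width": opening from 0.0 (shut) to 1.0 (fully open).
Only numpy, scipy, OpenCV 4.12 (cv2) and the standard library are available. Lean on these libraries where they do the work, as an engineer would, in place of code of your own. Each camera call takes 0.05 s, during which the arm holds its last target.

## Working session

There is one attempt and no reset: what is moved stays moved. The work goes in short steps, Python scripts to look and compute and a tool call to move; the robot and the scene stay as the last step left them, time stands still between calls to the robot, and variables do not carry over. Pictures are saved under pics/ and viewed, and the job is handed in when it is done.

Besides the shell and the picture viewer there is one more tool, called after ">>>" by a JSON object that holds its "method" and its "body". apply_moves: Moves the arm, as the interface text tells. Its arguments: {"type":"object","properties":{"slide":{"type":"array","items":{"type":"array","items":{"type":"number"}}},"dr":{"type":"array","items":{"type":"array","items":{"type":"number"}}},"fingers":{"type":"array","items":{"type":"number"}},"force":{"type":"number"}},"required":["slide","dr","fingers"]}

```bash
ls; mkdir -p pics; cat > h.py <<'E'
import numpy as np, cv2
from bench import get_obs, grab_frame
from scipy.spatial.transform import Rotation as R
def save(f,n): cv2.imwrite(f'pics/{n}.png',cv2.cvtColor(f['pixels'],cv2.COLOR_RGB2BGR))
def cam(f,obs=None):
    if 'origin' in f: return np.array(f['origin']),np.array(f['rotation'])
    T=np.array(f['tool_from_camera']); Rt=R.from_euler('xyz',obs['ee_rot']).as_matrix()
    return Rt@T[:3,3]+np.array(obs['eef_pos']), Rt@T[:3,:3]
def foc(f): return 200/np.tan(np.radians(f['vertical_fov'])/2)
def ray(f,u,v,obs=None):
    o,M=cam(f,obs); k=foc(f)
    d=np.array([(u-f['cx'])/k,-(v-f['cy'])/k,-1.]); return o,M@d
def onplane(f,u,v,z,obs=None):
    o,d=ray(f,u,v,obs); return o+d*(z-o[2])/d[2]
def cloud(f,obs=None):
    o,M=cam(f,obs);k=foc(f);v,u=np.mgrid[:400,:640];D=f['depth']
    P=np.stack([(u-f['cx'])/k*D,-(v-f['cy'])/k*D,-D],-1)
    return P@M.T+o
E
python3 - <<'E'
from h import *
o=get_obs();print(o)
for n in('scene','side','wrist'):
    f=grab_frame(n);save(f,n+'0')
    print(n,{k:v for k,v in f.items() if k not in('pixels','depth')}, (f['depth']>0).mean())
E
```

```text
pics
{'time_s': 0.0, 'q': array([-1.05586986e-01,  4.91568338e-01,  1.55944521e+00,  3.86722121e-05,
        1.09171203e+00, -1.05589770e-01]), 'joint_velocities': array([ 1.06465699e-03, -2.56591396e-04,  6.72913608e-04, -8.60288753e-05,
       -5.42003685e-04, -6.95265251e-04]), 'joint_efforts': array([-2.53899279e-04, -6.18447447e+01, -2.61596632e+01, -1.41405640e-04,
        4.01603000e-03, -9.44706159e-06]), 'eef_pos': array([6.24774658e-01, 6.35459216e-05, 2.30723747e-01]), 'ee_rot': array([3.00573823, 1.56966288, 3.00572316]), 'ft_force': array([ 0.53551035,  0.49161433, -0.49528229]), 'wrist_torque': array([-0.03577054, -0.03037981,  0.03051271]), 'width': 0.9978744640147632}
scene {'vertical_fov': 52.35656543759544, 'cx': 322.9934441588213, 'cy': 204.0003163110708, 'origin': array([0.2444238 , 0.53532794, 0.62566157]), 'rotation': array([ 0.92437359, -0.00361264, -2.78483365])} 0.99580078125
side {'vertical_fov': 57.61702922520592, 'cx': 322.2539974981043, 'cy': 202.15231078387455, 'origin': array([ 1.14697983, -0.31961475,  0.64576857]), 'rotation': array([0.86014301, 0.01237282, 1.28003754])} 0.99601171875
wrist {'vertical_fov': 58.15251968256937, 'cx': 319.26687802230987, 'cy': 197.7838221154133, 'tool_from_camera': array([[ 2.91162486e-04,  3.16356893e-01, -9.48640201e-01,
        -1.42157285e-01],
       [ 9.47248505e-04,  9.48639729e-01,  3.16357026e-01,
         8.21433435e-02],
       [ 9.99999509e-01, -9.90709311e-04, -2.34602925e-05,
        -7.24081894e-04],
       [ 0.00000000e+00,  0.00000000e+00,  0.00000000e+00,
         1.00000000e+00]])} 0.9959609375
```

```bash
sed -i "s/if 'origin' in f: .*/if 'origin' in f: return np.array(f['origin']),R.from_euler('xyz',f['rotation']).as_matrix()/" h.py
```

```text
(no output)
```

View pics/scene0.png

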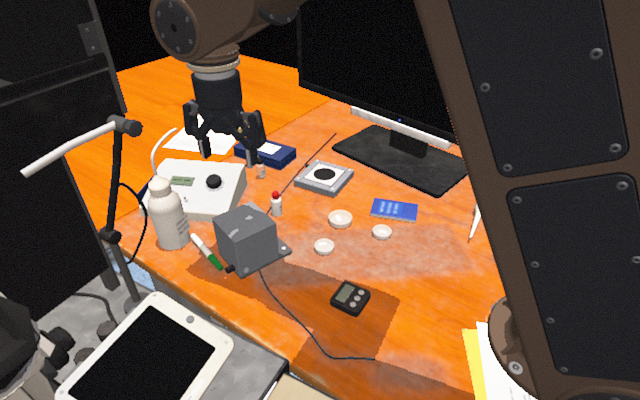

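View pics/side0.png

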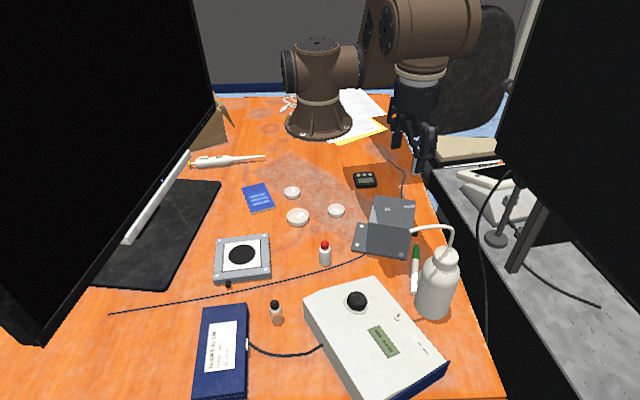

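View pics/wrist0.png

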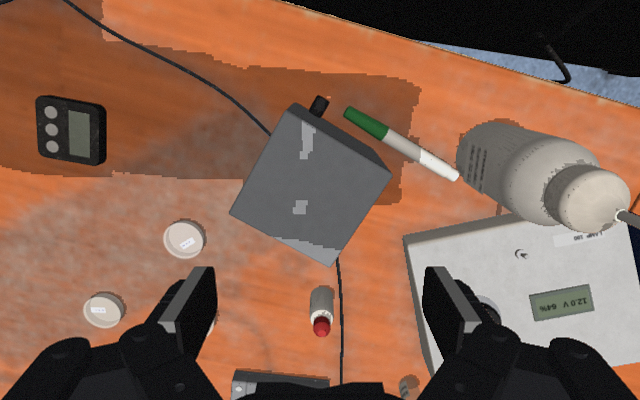

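```bash
cat > m.py <<'E'
from h import *
for n in('scene','side'):
    f=grab_frame(n);P=cloud(f)
    def p(u,v): return (u,v),np.round(P[v,u],4)
    pts={'scene':dict(dish=(340,217),d2=(324,246),d3=(382,231),mark=(324,174),timer=(350,297),vialtop=(276,194),hood=(243,222),plate=(287,248),tissue=(394,209)),
    'side':dict(dish=(298,215),d2=(292,192),d3=(336,210),mark=(241,254),timer=(366,180),vialtop=(325,245),hood=(395,212),plate=(372,243),tissue=(258,197))}[n]
    print(n)
    for k,(u,v) in pts.items(): print(k,p(u,v))
    im=cv2.cvtColor(f['pixels'],cv2.COLOR_RGB2BGR)
    x0,y0,w,h={'scene':(200,140,240,180),'side':(200,170,240,180)}[n]
    c=cv2.resize(im[y0:y0+h,x0:x0+w],None,fx=3.33,fy=3.33,interpolation=cv2.INTER_CUBIC)
    cv2.imwrite(f'pics/{n}_z.png',c)
print(get_obs()['time_s'])
E
python3 m.py
```

```text
scene
dish ((340, 217), array([ 0.4689, -0.1899,  0.015 ]))
d2 ((324, 246), array([ 0.4708, -0.0847,  0.0117]))
d3 ((382, 231), array([ 0.3632, -0.1793,  0.0116]))
mark ((324, 174), array([ 0.5667, -0.3433,  0.0221]))
timer ((350, 297), array([0.3737, 0.0339, 0.0139]))
vialtop ((276, 194), array([ 0.6209, -0.1615,  0.063 ]))
hood ((243, 222), array([0.6125, 0.0013, 0.1053]))
plate ((287, 248), array([ 0.5453, -0.0519,  0.0098]))
tissue ((394, 209), array([ 0.3557, -0.2725,  0.0103]))
side
dish ((298, 215), array([ 0.473 , -0.1907,  0.0158]))
d2 ((292, 192), array([ 0.3721, -0.1834,  0.0114]))
d3 ((336, 210), array([ 0.4812, -0.0913,  0.0132]))
mark ((241, 254), array([ 0.5672, -0.3463,  0.0217]))
timer ((366, 180), array([0.386 , 0.0305, 0.014 ]))
vialtop ((325, 245), array([ 0.634 , -0.1674,  0.0631]))
hood ((395, 212), array([ 0.6231, -0.0026,  0.1051]))
plate ((372, 243), array([ 0.6414, -0.0596,  0.0424]))
tissue ((258, 197), array([ 0.3613, -0.2767,  0.0082]))
0.25
```

View pics/scene_z.png

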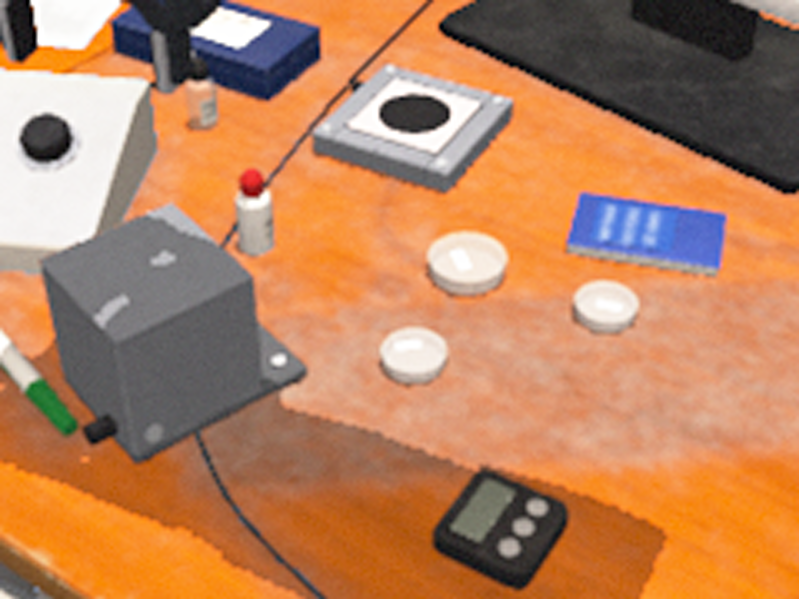

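View pics/side_z.png

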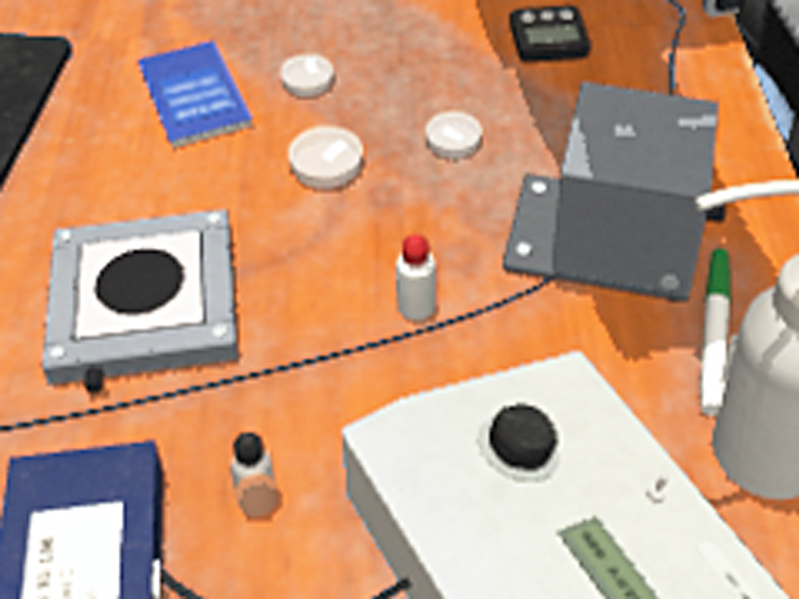

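```bash
cat > m2.py <<'E'
from h import *
def rect(P,zlo,zhi,box,name):
    m=(P[...,2]>zlo)&(P[...,2]<zhi)&(P[...,0]>box[0])&(P[...,0]<box[1])&(P[...,1]>box[2])&(P[...,1]<box[3])
    m=cv2.morphologyEx(m.astype(np.uint8),cv2.MORPH_OPEN,np.ones((3,3)))
    n,l,s,c=cv2.connectedComponentsWithStats(m)
    if n<2: print(name,'none');return None
    m=l==1+np.argmax(s[1:,4]); q=P[m]
    r=cv2.minAreaRect((q[:,:2]*1000).astype(np.float32))
    print(name,'n',m.sum(),'c',np.round(r[0],1),'size',np.round(r[1],1),'ang',round(r[2],2),'zmed',round(float(np.median(q[:,2])),4), 'box',np.round(cv2.boxPoints(r),1).tolist())
    return m
for n in('scene','side','wrist'):
    o=get_obs();f=grab_frame(n);P=cloud(f,o);np.save(f'{n}.npy',P);print('==',n)
    rect(P,.101,.111,(.45,.75,-.12,.12),'roof')
    rect(P,.019,.0285,(.45,.7,-.45,-.25),'dock')
    rect(P,.0085,.02,(.40,.53,-.25,-.13),'dish')
    rect(P,.0085,.02,(.40,.53,-.12,-.05),'small')
    rect(P,.035,.09,(.57,.68,-.23,-.1),'vial')
    hsv=cv2.cvtColor(f['pixels'],cv2.COLOR_RGB2HSV)
    # black mark on dock
    m=((hsv[...,2]<70)&(P[...,2]>.01)&(P[...,2]<.04)&(np.hypot(P[...,0]-.567,P[...,1]+.345)<.055)).astype(np.uint8)
    n_,l,s,c=cv2.connectedComponentsWithStats(m)
    if n_>1:
        i=1+np.argmax(s[1:,4]); cs,_=cv2.findContours((l==i).astype(np.uint8),cv2.RETR_EXTERNAL,cv2.CHAIN_APPROX_NONE)
        ct=max(cs,key=len)
        W=np.array([onplane(f,u,v,.024,o) for u,v in ct[:,0]])
        e=cv2.fitEllipse((W[:,:2]*1000).astype(np.float32)); print('mark',s[i],np.round(e[0],1),np.round(e[1],1))
    # dish rim: pale (low saturation) region
    for nm,cx,cy,rr in(('dish',.47,-.19,.045),('s1',.475,-.088,.035),('s2',.367,-.181,.035)):
        m=((hsv[...,1]<90)&(hsv[...,2]>120)&(np.hypot(P[...,0]-cx,P[...,1]-cy)<rr)&(P[...,2]>-.01)&(P[...,2]<.03)).astype(np.uint8)
        n_,l,s,c=cv2.connectedComponentsWithStats(m)
        if n_>1:
            i=1+np.argmax(s[1:,4]); cs,_=cv2.findContours((l==i).astype(np.uint8),cv2.RETR_EXTERNAL,cv2.CHAIN_APPROX_NONE)
            ct=max(cs,key=len)
            W=np.array([onplane(f,u,v,.012,o) for u,v in ct[:,0]])
            e=cv2.fitEllipse((W[:,:2]*1000).astype(np.float32)); print(nm,s[i],np.round(e[0],1),np.round(e[1],1),round(e[2],1))
    del n_
E
python3 m2.py
```

```text
== scene
roof n 1492 c [615.5  -3. ] size [95.8 99.4] ang 59.45 zmed 0.1052 box [[548.4000244140625, -19.0], [634.0, -69.5], [682.5999755859375, 13.0], [597.0999755859375, 63.5]]
dock n 945 c [ 566.8 -341.7] size [124.3 124.8] ang 81.9 zmed 0.0213 box [[496.29998779296875, -394.3999938964844], [619.7999877929688, -412.0], [637.2999877929688, -289.0], [513.7999877929688, -271.3999938964844]]
dish n 325 c [ 469.8 -189. ] size [55.2 58.4] ang 19.72 zmed 0.0146 box [[434.0, -170.89999389648438], [453.70001220703125, -225.8000030517578], [505.70001220703125, -207.1999969482422], [486.0, -152.3000030517578]]
small n 223 c [472.8 -87.1] size [42.2 44.6] ang 21.42 zmed 0.0114 box [[445.0, -74.0], [461.29998779296875, -115.5], [500.5, -100.0999984741211], [484.20001220703125, -58.599998474121094]]
vial n 121 c [ 623.6 -159.7] size [22.6 20.3] ang 19.1 zmed 0.0479 box [[609.5999755859375, -153.8000030517578], [616.2000122070312, -173.0], [637.5999755859375, -165.60000610351562], [630.9000244140625, -146.3000030517578]]
mark [314 169  21  11 172] [ 566.1 -342.6] [48.6 54.2]
dish [328 210  24  1
[... 1951 characters left out ...]
 box [[492.70001220703125, -202.5], [495.79998779296875, -204.0], [501.0, -193.5], [498.0, -191.89999389648438]]
small n 1181 c [473.6 -87.7] size [44.  43.9] ang 53.6 zmed 0.0118 box [[442.8999938964844, -92.4000015258789], [478.20001220703125, -118.5], [504.29998779296875, -83.0], [469.0, -57.0]]
vial n 612 c [ 626.5 -161.4] size [20.5 26.5] ang 86.48 zmed 0.0485 box [[612.5999755859375, -170.8000030517578], [639.0999755859375, -172.5], [640.4000244140625, -152.0], [613.9000244140625, -150.39999389648438]]
dish [207 321   7  15  32] [ 493.3 -204.3] [ 2.5 21.1] 155.1
s1 [ 162  221   41   42 1297] [474.  -89.1] [44.4 49.4] 179.2
s2 [  80  293   42   35 1090] [ 366.7 -178.3] [46.5 49. ] 153.3
```

>>> {"method": "apply_moves", "body": {"slide": [[-3.85,-4.76,-2.77],[-3.85,-4.76,-2.77],[-3.85,-4.76,-2.77],[-3.85,-4.76,-2.77],[-3.85,-4.76,-2.77],[-3.85,-4.76,-2.77],[-3.85,-4.76,-2.77],[-3.85,-4.76,-2.77],[-3.85,-4.76,-2.77],[-3.85,-4.76,-2.77]], "dr": [[0,0,0],[0,0,0],[0,0,0],[0,0,0],[0,0,0],[0,0,0],[0,0,0],[0,0,0],[0,0,0],[0,0,0]], "fingers": [0.85,0.85,0.85,0.85,0.85,0.85,0.85,0.85,0.85,0.85]}}

```text
time_s: 1.4
eef_pos: [0.4718, -0.1897, 0.121]
ee_rot: [-0.454, 1.57, -0.453]
ft_force: [1.1, 0.4, 0.7]
width: 0.851
```

```bash
cat > w.py <<'E'
import sys
from h import *
o=get_obs();f=grab_frame('wrist');save(f,sys.argv[1]);P=cloud(f,o);np.save('wrist.npy',P)
print(o['time_s'],o['eef_pos'],o['ee_rot'],o['width'],o['q'],o['ft_force'])
Rt=R.from_euler('xyz',o['ee_rot']).as_matrix();Q=(P-o['eef_pos'])@Rt
m=(np.abs(Q[...,1])<.013)&(Q[...,0]>-.06)&(Q[...,0]<.06)&(P[...,2]>.03)
for s in(1,-1):
    q=Q[m&(s*Q[...,2]>0)]
    if len(q): print('side',s,'tip x max',np.percentile(q[:,0],[90,99,100])*1000,'z',np.percentile(np.abs(q[:,2]),[1,50,99])*1000)
E
python3 w.py w1
```

```text
1.4 [ 0.47181875 -0.18967598  0.12099165] [-0.45410428  1.56962238 -0.45265121] 0.8509990309222881 [-5.12231474e-01  4.79459206e-01  1.95795189e+00  1.08121812e-04
  7.03009702e-01 -5.13766993e-01] [1.0710551  0.37759974 0.72290627]
side 1 tip x max [-18.43705456  -9.73089326  -7.53859363] z [35.25820631 38.70762124 64.16311803]
side -1 tip x max [-18.54713128 -10.1209995   -7.4656571 ] z [36.43058405 39.99418891 65.77275502]
```

View pics/w1.png

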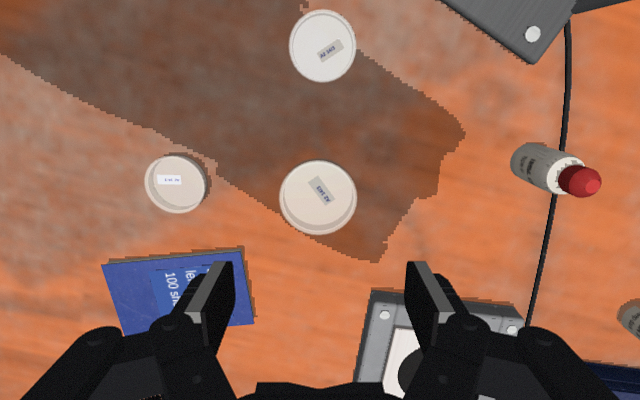

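```bash
cat > wd.py <<'E'
from h import *
import sys
z=float(sys.argv[1]);o=get_obs();f=grab_frame('wrist');hsv=cv2.cvtColor(f['pixels'],cv2.COLOR_RGB2HSV);P=cloud(f,o)
m=((hsv[...,1]<90)&(hsv[...,2]>110)&(P[...,2]>z-.004)&(P[...,2]<z+.01)).astype(np.uint8)
for c in cv2.findContours(m,cv2.RETR_EXTERNAL,cv2.CHAIN_APPROX_NONE)[0]:
    if cv2.contourArea(c)<500: continue
    c=cv2.convexHull(c)
    W=np.array([onplane(f,u,v,z,o) for u,v in c[:,0].astype(float)]);e=cv2.minEnclosingCircle((W[:,:2]*1000).astype(np.float32));e2=cv2.fitEllipse((W[:,:2]*1000).astype(np.float32))
    print(np.round(e[0],1),'d',round(2*e[1],1),np.round(e2[0],1),np.round(e2[1],1))
E
python3 wd.py .014
```

```text
[ 540.3 -341.6] d 74.9 [ 541.3 -341.7] [30.4 79.4]
[ 618.6 -298. ] d 43.9 [ 620.4 -295.8] [23.3 47.6]
[ 522.8 -321.8] d 84.7 [ 523.7 -320.2] [44.5 86.5]
[ 470.2 -191.1] d 57.7 [ 470.1 -191.1] [57.2 57.5]
[ 366.8 -180.5] d 44.5 [ 366.9 -180.8] [43.6 44.2]
[472.9 -88.4] d 43.7 [472.9 -88.4] [43.4 43.6]
```

>>> {"method": "apply_moves", "body": {"slide": [[-0.03,-0.03,-1.0],[-0.03,-0.03,-2.0],[-0.03,-0.03,-2.5],[-0.03,-0.03,-2.8],[-0.03,-0.03,-2.97],[-0.03,-0.03,-2.97],[-0.03,-0.03,-2.97],[-0.03,-0.03,-2.97]], "dr": [[0,0,0],[0,0,0],[0,0,0],[0,0,0],[0,0,0],[0,0,0],[0,0,0],[0,0,0]], "fingers": [0.85,0.85,0.85,0.85,0.85,0.85,0.85,0.85], "force": 25}}

```text
time_s: 2.3
eef_pos: [0.4703, -0.1918, 0.0027]
ee_rot: [-0.496, 1.569, -0.496]
ft_force: [0.8, 0.9, 1.3]
width: 0.852
```

>>> {"method": "apply_moves", "body": {"slide": [[0,0,0],[0,0,0],[0,0,0],[0,0,0],[0,0,0],[0,0,0],[0,0,0],[0,0,0]], "dr": [[0,0,0],[0,0,0],[0,0,0],[0,0,0],[0,0,0],[0,0,0],[0,0,0],[0,0,0]], "fingers": [0.5,0.5,0.5,0.5,0.5,0.5,0.5,0.5], "force": 25}}

```text
time_s: 3.1
eef_pos: [0.4701, -0.1917, 0.0026]
ee_rot: [-0.496, 1.569, -0.496]
ft_force: [-1.6, 1.4, 8.7]
width: 0.606
```

```bash
python3 w.py w2;python3 wd.py .014
```

```text
3.1 [ 0.47005878 -0.19174026  0.00259454] [-0.49625655  1.56947224 -0.49627069] 0.6055295983472881 [-5.17496772e-01  6.88157241e-01  2.02807029e+00  6.83029374e-05
  4.24041330e-01 -5.17544865e-01] [-1.56228363  1.39881998  8.68919773]
side 1 tip x max [-34.12616472 -28.13280813 -27.38431439] z [25.24523996 41.1299492  57.38962868]
side -1 tip x max [-34.3168886  -28.19638617 -27.45305283] z [26.43665186 42.30011654 58.68774655]
[ 469.3 -190.3] d 59.7 [ 469.4 -190.5] [55.9 60. ]
[ 367.9 -179.7] d 44.7 [ 368.  -179.9] [43.2 44.6]
[472.8 -89. ] d 43.2 [472.8 -88.9] [42.6 43.1]
```

View pics/w2.png

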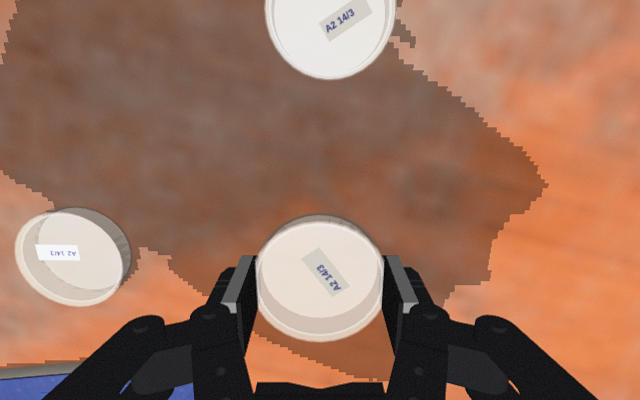

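>>> {"method": "apply_moves", "body": {"slide": [[0,0,0.2],[0,0,0.6],[0,0,1.2],[0,0,2.0],[0,0,2.0],[0,0,2.0]], "dr": [[0,0,0],[0,0,0],[0,0,0],[0,0,0],[0,0,0],[0,0,0]], "fingers": [0.5,0.5,0.5,0.5,0.5,0.5]}}

```text
time_s: 3.8
eef_pos: [0.47, -0.1917, 0.0826]
ee_rot: [-0.497, 1.569, -0.497]
ft_force: [-0.5, -0.9, -0.6]
width: 0.608
```

```bash
python3 w.py w3;python3 wd.py .094; python3 - <<'E'
from h import *
f=grab_frame('side');save(f,'s3');im=cv2.imread('pics/s3.png');cv2.imwrite('pics/s3z.png',cv2.resize(im[100:280,190:430],None,fx=3.3,fy=3.3))
E
```

```text
3.8 [ 0.46997342 -0.191675    0.08256592] [-0.49740156  1.5688944  -0.49743467] 0.6078409735893925 [-5.17473061e-01  5.42070428e-01  1.98975389e+00  6.67270919e-05
  6.07866785e-01 -5.17494692e-01] [-0.45011968 -0.92314907 -0.61200421]
side 1 tip x max [-12.3625241  -11.19532983  -6.22377104] z [ 0.48494564 28.01596962 56.8129842 ]
side -1 tip x max [-12.3903504  -11.17812769  -2.11158068] z [ 0.80115489 29.20239138 57.97432247]
[ 468.9 -189.6] d 58.7 [ 469.  -189.8] [54.8 59. ]
```

View pics/w3.png

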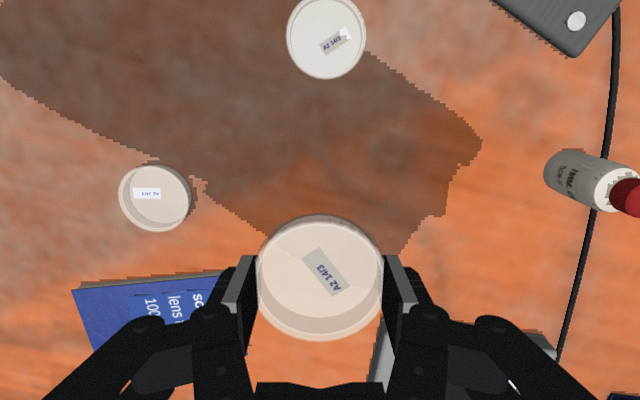

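View pics/s3z.png

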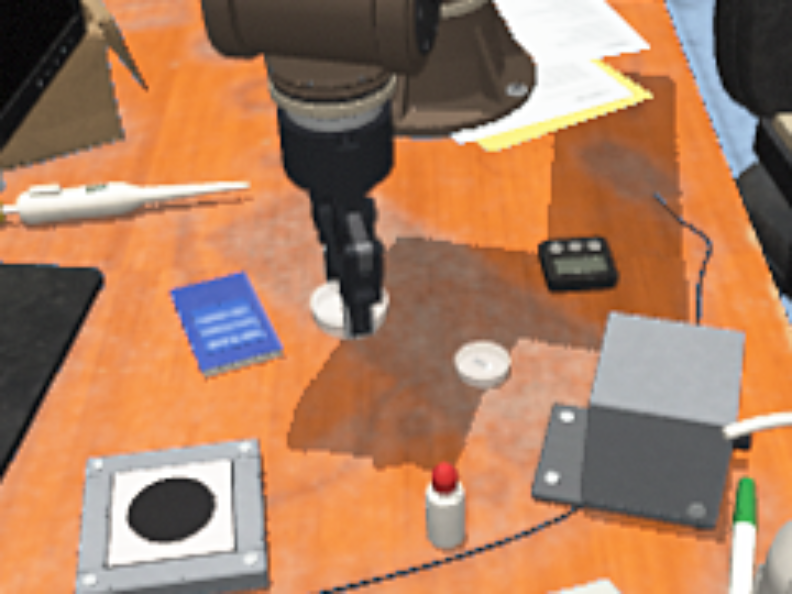

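>>> {"method": "apply_moves", "body": {"slide": [[0.5,-0.8,0],[1.2,-1.9,0],[2.0,-3.1,0],[2.46,-3.83,0],[2.46,-3.83,0],[2.46,-3.83,0],[2.46,-3.83,0],[2.46,-3.83,0]], "dr": [[0,0,0],[0,0,0],[0,0,0],[0,0,0],[0,0,0],[0,0,0],[0,0,0],[0,0,0]], "fingers": [0.5,0.5,0.5,0.5,0.5,0.5,0.5,0.5]}}

```text
time_s: 4.75
eef_pos: [0.5678, -0.3437, 0.0815]
ee_rot: [2.421, 1.57, 2.422]
ft_force: [0.7, -0.4, 0.5]
width: 0.611
```

```bash
python3 w.py w4;python3 wd.py .094; cat > dk.py <<'E'
from h import *
exec(open('m2.py').read().split('for n in')[0])
for n in('scene','side','wrist'):
    o=get_obs();f=grab_frame(n);save(f,n+'_d');P=cloud(f,o);rect(P,.019,.0285,(.45,.7,-.45,-.25),n+' dock')
E
python3 dk.py
```

```text
4.75 [ 0.56775327 -0.34368462  0.0815311 ] [2.42081452 1.56973449 2.42157743] 0.6111209684966308 [-6.43828723e-01  7.09185107e-01  1.58832700e+00  1.08038452e-04
  8.45139309e-01 -6.44663371e-01] [ 0.65754061 -0.36206129  0.45828216]
side 1 tip x max [-12.03803431  49.67251784  51.3411705 ] z [  0.80928147  29.1041779  160.31980433]
side -1 tip x max [-12.30368593 -11.16567852  -3.39708089] z [ 0.80064226 29.17440179 57.87244487]
[ 567.4 -342. ] d 58.7 [ 567.3 -342.2] [55.7 59. ]
scene dock n 893 c [ 566.8 -341.5] size [124.2 124.5] ang 82.37 zmed 0.0213 box [[496.79998779296875, -394.79998779296875], [620.2999877929688, -411.29998779296875], [636.7999877929688, -288.29998779296875], [513.2999877929688, -271.70001220703125]]
side dock n 1854 c [ 570.4 -344.9] size [122.6 123.6] ang 82.64 zmed 0.0214 box [[501.20001220703125, -397.79998779296875], [623.7999877929688, -413.70001220703125], [639.5, -292.1000061035156], [516.9000244140625, -276.20001220703125]]
wrist dock n 24644 c [ 568.2 -338.2] size [112.5 123.7] ang 82.53 zmed 0.0219 box [[499.6000061035156, -385.8999938964844], [622.2999877929688, -402.0], [636.9000244140625, -290.5], [514.2000122070312, -274.3999938964844]]
```

View pics/w4.png

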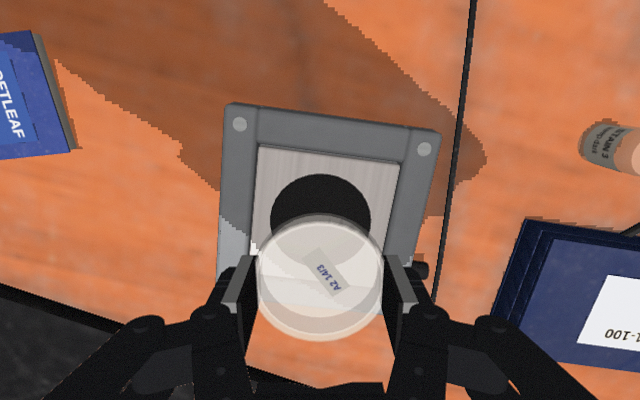

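>>> {"method": "apply_moves", "body": {"slide": [[0,-0.04,-0.4],[0,-0.04,-0.8],[0,-0.04,-1.1],[0,-0.04,-1.25],[0,-0.04,-1.32],[0,-0.04,-1.34],[0,-0.04,-1.36],[0,-0.04,-1.36]], "dr": [[0,0,0],[0,0,0],[0,0,0],[0,0,0],[0,0,0],[0,0,0],[0,0,0],[0,0,0]], "fingers": [0.5,0.5,0.5,0.5,0.5,0.5,0.5,0.5]}}

```text
time_s: 5.8
eef_pos: [0.5684, -0.3465, 0.0277]
ee_rot: [-0.598, 1.57, -0.598]
ft_force: [-0.4, -0.6, 1.0]
width: 0.61
```

```bash
python3 w.py w5;python3 wd.py .038;
```

```text
5.8 [ 0.56837213 -0.34651201  0.02771571] [-0.59793386  1.57004646 -0.5979346 ] 0.6103533532977452 [-6.46664346e-01  7.82102388e-01  1.60939826e+00  5.36240385e-05
  7.49343023e-01 -6.46702854e-01] [-0.41051218 -0.58678949  0.99174091]
side 1 tip x max [-12.12477437  -3.91382676  -2.19986054] z [  0.80273785  28.85880253 138.59381751]
side -1 tip x max [-12.31827834 -11.18314024  -3.2264195 ] z [ 0.8009728  29.1941393  57.95761499]
[ 568.  -345.6] d 60.4 [ 567.8 -346.1] [55.9 60.5]
```

View pics/w5.png

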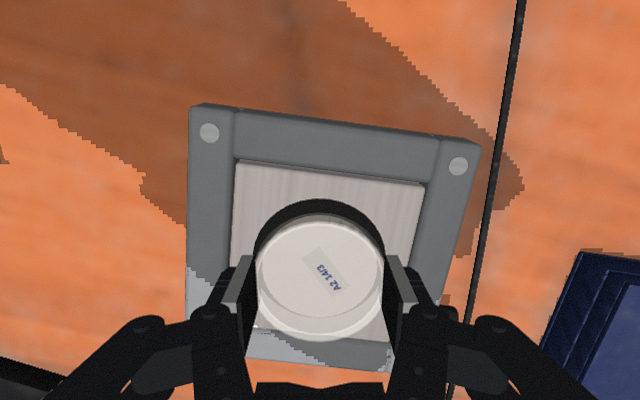

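```bash
python3 - <<'E'
from h import *
o=get_obs();f=grab_frame('wrist');v=f['pixels'].max(-1).astype(int)
for u in(300,310,320,330,340):
    col=v[150:270,u]; d=np.where(col<70)[0]; 
    a,b=150+d[0],150+d[-1]; print(u,a,b,np.round(onplane(f,u,a-.5,.024,o)*1000,1))
P=cloud(f,o)
m=(P[...,2]>.0175)&(P[...,2]<.0285)&(P[...,0]>.49)&(P[...,0]<.65)&(P[...,1]>-.42)
q=P[m];r=cv2.minAreaRect((q[:,:2]*1000).astype(np.float32));print(r,cv2.boxPoints(r))
E
```

```text
300 201 216 [ 559.4 -314.2   24. ]
310 200 214 [ 563.7 -313.8   24. ]
320 199 214 [ 568.  -313.3   24. ]
330 200 214 [ 572.3 -313.8   24. ]
340 202 216 [ 576.6 -314.7   24. ]
((567.281494140625, -343.55499267578125), (123.79244995117188, 124.0171127319336), 82.45576477050781) [[ 497.68323 -396.77423]
 [ 620.62683 -413.05664]
 [ 636.87976 -290.33575]
 [ 513.93616 -274.05334]]
```

>>> {"method": "apply_moves", "body": {"slide": [[0,0.04,0],[0,0.04,-0.01],[0,0.04,-0.02],[0,0.04,-0.03],[0,0.04,-0.03]], "dr": [[0,0,0],[0,0,0],[0,0,0],[0,0,0],[0,0,0]], "fingers": [0.5,0.5,0.5,0.5,0.5]}}

```text
time_s: 6.45
eef_pos: [0.5682, -0.3448, 0.0261]
ee_rot: [1.525, 1.571, 1.525]
ft_force: [0.3, 0.8, -0.8]
width: 0.612
```

>>> {"method": "apply_moves", "body": {"slide": [[0,0,0],[0,0,0],[0,0,0],[0,0,0],[0,0,0]], "dr": [[0,0,0],[0,0,0],[0,0,0],[0,0,0],[0,0,0]], "fingers": [0.8,0.8,0.8,0.8,0.8]}}

```text
time_s: 6.95
eef_pos: [0.5682, -0.3448, 0.0261]
ee_rot: [-0.209, 1.571, -0.209]
ft_force: [0.4, -0.5, -0.0]
width: 0.799
```

>>> {"method": "apply_moves", "body": {"slide": [[0,0,0.4],[0,0,1.0],[0,0,1.6],[0,0,2.0],[0,0,2.0],[0,0,2.0],[0,0,2.0],[0,0,2.0]], "dr": [[0,0,0],[0,0,0],[0,0,0],[0,0,0],[0,0,0],[0,0,0],[0,0,0],[0,0,0]], "fingers": [0.8,0.8,0.8,0.0,0.0,0.0,0.0,0.0]}}

```text
time_s: 7.75
eef_pos: [0.5679, -0.3446, 0.1052]
ee_rot: [2.464, 1.569, 2.464]
ft_force: [-0.1, 0.4, 1.0]
width: -0.0
```

```bash
python3 w.py w6;python3 wd.py .038; python3 dk.py
```

```text
7.75 [ 0.56789844 -0.34456303  0.1051761 ] [2.46437061 1.56931889 2.46438405] -0.0003239527340113656 [-6.44747058e-01  6.80667658e-01  1.57153173e+00  6.16642420e-05
  8.90869921e-01 -6.44799298e-01] [-0.14793512  0.35191973  1.00947277]
side 1 tip x max [-20.35629811  -6.63779481  -2.23572914] z [ 0.28600531 18.78659709 37.03049181]
side -1 tip x max [-20.19357751  -6.32544386  -2.5736586 ] z [ 0.08443342 18.49299936 38.41595555]
[ 567.5 -343.7] d 57.5 [ 567.5 -343.9] [56.7 57.4]
scene dock n 642 c [ 567.6 -340.6] size [121.6 121.8] ang 82.05 zmed 0.0211 box [[498.8999938964844, -392.3999938964844], [619.5, -409.20001220703125], [636.2999877929688, -288.79998779296875], [515.7000122070312, -271.8999938964844]]
side dock n 1557 c [ 569.9 -344.8] size [121.6 124. ] ang 82.72 zmed 0.0213 box [[500.70001220703125, -397.29998779296875], [623.5999755859375, -413.0], [639.0, -292.29998779296875], [516.0999755859375, -276.70001220703125]]
wrist dock n 22908 c [ 567.6 -343.9] size [123.9 123.5] ang 82.41 zmed 0.0217 box [[498.20001220703125, -397.1000061035156], [620.5999755859375, -413.3999938964844], [637.0, -290.6000061035156], [514.5999755859375, -274.29998779296875]]
```

View pics/w6.png

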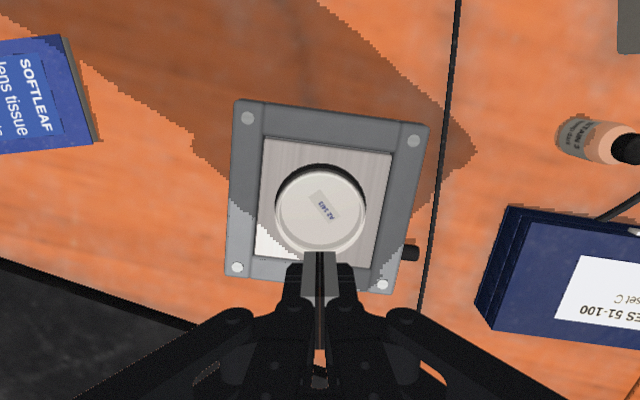

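>>> {"method": "apply_moves", "body": {"slide": [[0,0.02,-0.6],[0,0.02,-1.2],[0,0.02,-1.5],[0,0.02,-1.63],[0,0.02,-1.66],[0,0.02,-1.7],[0,0.02,-1.74],[0,0.02,-1.78],[0,0.02,-1.82],[0,0.02,-1.82]], "dr": [[0,0,0],[0,0,0],[0,0,0],[0,0,0],[0,0,0],[0,0,0],[0,0,0],[0,0,0],[0,0,0],[0,0,0]], "fingers": [0,0,0,0,0,0,0,0,0,0]}}

```text
time_s: 9.0
eef_pos: [0.5685, -0.3442, 0.0336]
ee_rot: [-0.594, 1.57, -0.594]
ft_force: [0.8, -0.5, 1.1]
width: 0.002
```

>>> {"method": "apply_moves", "body": {"slide": [[0,0,-0.02],[0,0,-0.04],[0,0,-0.06],[0,0,-0.08],[0,0,-0.1],[0,0,-0.1]], "dr": [[0,0,0],[0,0,0],[0,0,0],[0,0,0],[0,0,0],[0,0,0]], "fingers": [0,0,0,0,0,0]}}

```text
time_s: 9.6
eef_pos: [0.5682, -0.3439, 0.0292]
ee_rot: [2.013, 1.571, 2.013]
ft_force: [0.7, -0.8, 2.1]
width: -0.004
```

```bash
python3 w.py w7
```

```text
9.6 [ 0.56819412 -0.34393998  0.02915013] [2.01282485 1.57066052 2.0128374 ] -0.0036167513099806866 [-6.43730591e-01  7.78809332e-01  1.61239026e+00  9.28402456e-05
  7.50513210e-01 -6.43811046e-01] [ 0.70944466 -0.81369043  2.05177856]
side 1 tip x max [-2.12789529 -1.24017638 -0.85754242] z [  0.30772522  19.61497472 140.01170475]
side -1 tip x max [-2.16634216 -1.32439312 -0.86490821] z [ 0.09894362 19.72110532 37.92995489]
```

View pics/w7.png

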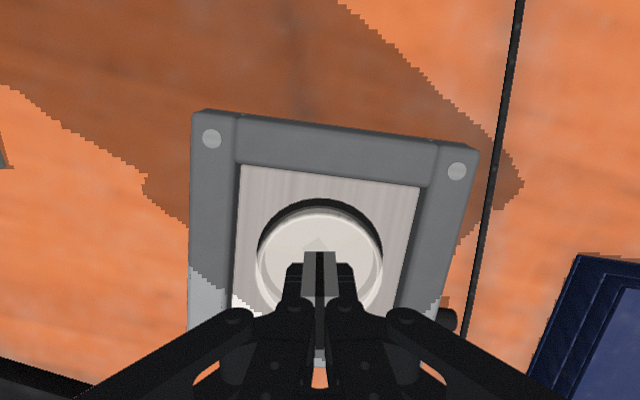

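```bash
cat > bz.py <<'E'
from h import *
o=get_obs();f=grab_frame('wrist');P=cloud(f,o)
d=(P[...,0]-.568,P[...,1]+.3438);a=np.radians(-7.55);x=d[0]*np.cos(a)+d[1]*np.sin(a);y=-d[0]*np.sin(a)+d[1]*np.cos(a)
b=(np.abs(x)<.035)&(y>.033)&(y<.038);fr=(np.abs(x)<.05)&(y>.045)&(y<.058)
print('bed',np.median(P[b][:,2]),b.sum(),'frame',np.median(P[fr][:,2]),'ft',o['ft_force'])
E
python3 bz.py
```

```text
bed 0.015592625639386626 1637 frame 0.021538037800800547 ft [ 0.51550682 -0.7160514   2.12202024]
```

>>> {"method": "apply_moves", "body": {"slide": [[0,0,-0.02],[0,0,-0.03],[0,0,-0.04],[0,0,-0.04],[0,0,-0.04]], "dr": [[0,0,0],[0,0,0],[0,0,0],[0,0,0],[0,0,0]], "fingers": [0,0,0,0,0]}}

```text
time_s: 10.2
eef_pos: [0.5682, -0.3439, 0.029]
ee_rot: [-0.646, 1.57, -0.646]
ft_force: [-2.5, 1.0, 14.3]
width: -0.004
```

```bash
python3 bz.py
```

```text
bed 0.015484684036795482 1614 frame 0.02151057595459939 ft [-2.49166549  0.99605027 14.31436993]
```

>>> {"method": "apply_moves", "body": {"slide": [[0,0,0.1],[0,0,0.3],[0,0,1.0],[0,0,2.0],[0,0,3.0],[0,0,4.0],[0,0,5.0],[0,0,5.5],[0,0,5.5]], "dr": [[0,0,0],[0,0,0],[0,0,0],[0,0,0],[0,0,0],[0,0,0],[0,0,0],[0,0,0],[0,0,0]], "fingers": [0,0,0,0,0,0,0,0,0]}}

```text
time_s: 11.15
eef_pos: [0.5688, -0.3443, 0.2513]
ee_rot: [-0.628, 1.566, -0.628]
ft_force: [0.5, 0.5, -0.1]
width: -0.003
```

```bash
python3 w.py w8; python3 bz.py; python3 wd.py .03
```

```text
11.15 [ 0.56875406 -0.34432598  0.25128403] [-0.62833561  1.56570333 -0.62828628] -0.0028173420150813316 [-6.43695152e-01  5.30150642e-01  1.43160470e+00  8.50581968e-05
  1.17474491e+00 -6.43777097e-01] [ 0.52599687  0.48917669 -0.0768435 ]
side 1 tip x max [-20.50493598  -6.78776636  -2.61069666] z [ 0.28211133 18.98552209 37.29459968]
side -1 tip x max [-20.27449829  -6.4923205   -2.17756519] z [ 0.08442249 18.67410689 38.36929725]
bed 0.015588632747230935 326 frame 0.021451589808858362 ft [ 0.31828523 -0.39102137 -1.10932408]
[ 782.7 -406.6] d 104.5 [ 785.  -406.7] [ 60.6 141.9]
[ 567.2 -344. ] d 57.4 [ 567.1 -344.1] [56.8 57.1]
```

View pics/w8.png

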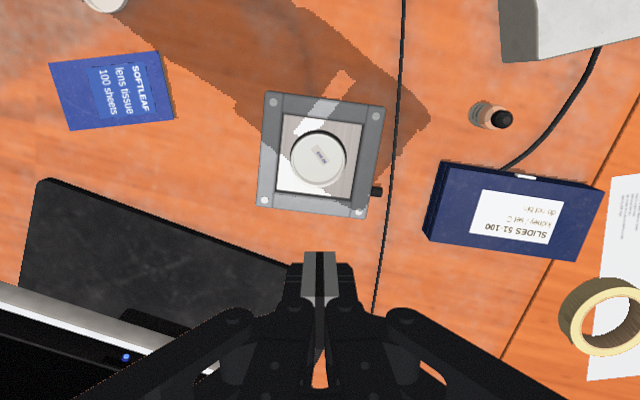

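>>> {"method": "apply_moves", "body": {"slide": [[-0.1,1.0,0],[-0.2,2.2,0],[-0.3,3.4,0],[-0.4,4.6,0],[-0.45,5.4,0],[-0.45,5.75,0],[-0.45,5.75,0],[-0.45,5.75,0]], "dr": [[0,0,0],[0,0,0],[0,0,0],[0,0,0],[0,0,0],[0,0,0],[0,0,0],[0,0,0]], "fingers": [0,0,0,0,0,0,0,0]}}

```text
time_s: 12.1
eef_pos: [0.5503, -0.1147, 0.2471]
ee_rot: [3.137, 1.57, 3.137]
ft_force: [-0.0, -0.9, -0.4]
width: -0.001
```

```bash
python3 w.py w9; cat > tgt.py <<'E'
from h import *
import sys
a=np.radians(38); yaw=np.radians(59.3); O=np.array([.6074,-.0193,0]); d=np.array([np.cos(yaw),np.sin(yaw),0])
def tool():
    x=d*np.cos(a)-np.array([0,0,np.sin(a)]); y=d*np.sin(a)+np.array([0,0,np.cos(a)]); return np.stack([x,y,np.cross(x,y)],1)
o=get_obs();Rc=R.from_euler('xyz',o['ee_rot']).as_matrix()
rv=R.from_matrix(tool()@Rc.T).as_rotvec(degrees=True)
n=np.array([-d[1],d[0],0]); r=np.array(o['eef_pos'])-O
print('rotvec/8',np.round(rv/8,3),'deg',np.linalg.norm(rv)); print('fs xyz mm',np.round([r@d*1000,r@n*1000,r[2]*1000],1),'q',np.round(o['q'],3),'ft',np.round(o['ft_force'],1))
if len(sys.argv)>1:
    t=np.array(list(map(float,sys.argv[1:4])))/1000; w=O+d*t[0]+n*t[1]+[0,0,t[2]]; print('target',w,'slide',np.round((w-o['eef_pos'])/.04,3))
E
python3 tgt.py -100 0 200
```

```text
12.1 [ 0.55033542 -0.1147156   0.24705786] [3.13708709 1.56994538 3.13719597] -0.0014693292444689036 [-3.22877893e-01  3.85699464e-01  1.69473303e+00 -3.05104439e-04
  1.06196833e+00 -3.22838035e-01] [-0.03180391 -0.89561783 -0.43927734]
side 1 tip x max [-20.42216515  -6.4633193   -2.80438884] z [ 0.28648752 19.00238483 37.09606916]
side -1 tip x max [-20.11464194  -6.43052586  -2.04190322] z [ 0.08541173 18.17401836 38.3293627 ]
rotvec/8 [ 6.337 -1.747 -3.565] deg 59.82602878465936
fs xyz mm [-1.115e+02  1.000e-01  2.471e+02] q [-0.324  0.386  1.695 -0.     1.062 -0.323] ft [ 0.4 -0.2 -0.1]
target [ 0.55634571 -0.10528523  0.2       ] slide [ 0.15   0.246 -1.178]
```

View pics/w9.png

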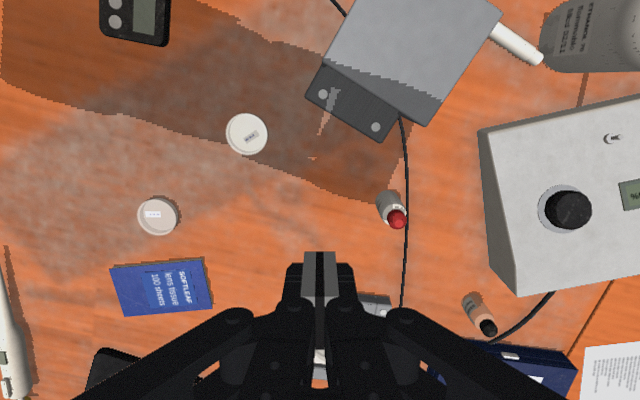

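>>> {"method": "apply_moves", "body": {"slide": [[0,0,0],[0,0,0],[0,0,0],[0,0,0],[0,0,0]], "dr": [[0.63,-0.17,-0.36],[1.27,-0.35,-0.71],[1.9,-0.52,-1.07],[2.54,-0.7,-1.43],[3.17,-0.87,-1.78]], "fingers": [0,0,0,0,0]}}

```text
time_s: 12.65
eef_pos: [0.5504, -0.1158, 0.2476]
ee_rot: [1.429, 1.11, 1.171]
ft_force: [0.3, 0.1, 0.2]
width: -0.004
```

```bash
python3 tgt.py -111 0 247
```

```text
rotvec/8 [ 3.148 -0.86  -1.757] deg 29.645932210936188
fs xyz mm [-112.1   -0.3  247.6] q [-0.53   0.399  1.752  0.514  1.113 -0.533] ft [0.3 0.1 0.2]
target [ 0.55072974 -0.1147436   0.247     ] slide [ 0.008  0.027 -0.015]
```

>>> {"method": "apply_moves", "body": {"slide": [[0,0,0],[0,0,0],[0,0,0],[0,0,0],[0,0,0],[0,0,0]], "dr": [[0.63,-0.17,-0.35],[1.26,-0.34,-0.7],[1.89,-0.52,-1.05],[2.52,-0.69,-1.41],[3.15,-0.86,-1.76],[3.15,-0.86,-1.76]], "fingers": [0,0,0,0,0,0]}}

```text
time_s: 13.25
eef_pos: [0.5495, -0.1161, 0.2462]
ee_rot: [1.574, 0.665, 1.036]
ft_force: [-0.1, -1.3, 0.8]
width: -0.001
```

```bash
python3 tgt.py -85 0 120; python3 w.py w10; python3 - <<'E'
from h import *
for n in('scene','side'): save(grab_frame(n),n+'10')
E
```

```text
rotvec/8 [ 0.001 -0.019  0.004] deg 0.15677702680962666
fs xyz mm [-112.8    0.4  246.2] q [-0.698  0.466  1.876  0.971  1.226 -0.717] ft [-0.1 -1.3  0.8]
target [ 0.56400385 -0.09238744  0.12      ] slide [ 0.363  0.594 -3.155]
13.25 [ 0.54948071 -0.11613688  0.24618828] [1.57365233 0.66465692 1.03612554] -0.0006850813476190718 [-0.6978745   0.46589096  1.87608877  0.97072395  1.22581172 -0.71706705] [-0.0729775  -1.25153372  0.84403133]
side 1 tip x max [-24.43601084  -7.16391644  -1.51831508] z [ 0.2421964  19.09820482 36.99547657]
side -1 tip x max [-22.35506887  -6.50088559  -2.34926789] z [ 0.20854774 17.98326275 39.09094347]
```

View pics/w10.png

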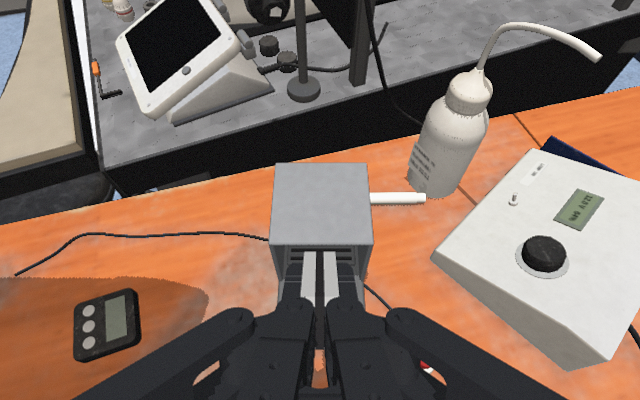

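View pics/side10.png

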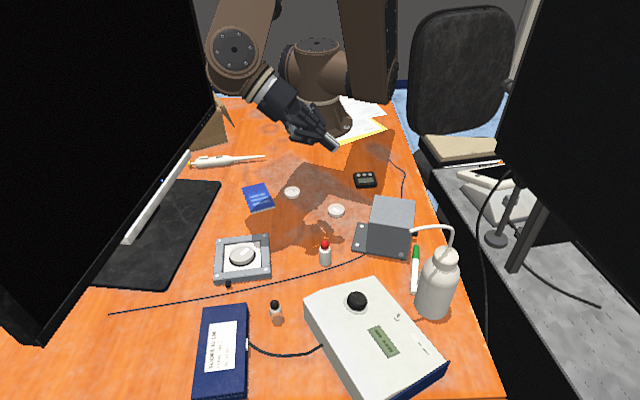

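View pics/scene10.png

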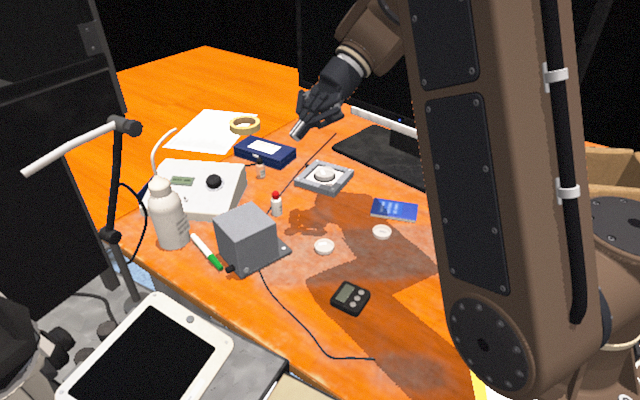

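>>> {"method": "apply_moves", "body": {"slide": [[0.1,0.15,-0.6],[0.2,0.3,-1.4],[0.3,0.45,-2.2],[0.36,0.59,-2.9],[0.36,0.59,-3.16],[0.36,0.59,-3.16],[0.36,0.59,-3.16]], "dr": [[0,0,0],[0,0,0],[0,0,0],[0,0,0],[0,0,0],[0,0,0],[0,0,0]], "fingers": [0,0,0,0,0,0,0]}}

```text
time_s: 14.1
eef_pos: [0.565, -0.0907, 0.1224]
ee_rot: [1.568, 0.666, 1.037]
ft_force: [0.7, -0.5, 0.5]
width: 0.001
```

```bash
python3 tgt.py -3 0 62; python3 w.py w11; python3 - <<'E'
from h import *
for n in('scene','side'): save(grab_frame(n),n+'11')
im=cv2.imread('pics/side11.png');cv2.imwrite('pics/side11z.png',cv2.resize(im[100:280,230:470],None,fx=3.3,fy=3.3))
o=get_obs();f=grab_frame('wrist');P=cloud(f,o)
exec(open('m2.py').read().split('for n in')[0])
rect(P,.101,.111,(.45,.75,-.12,.12),'roof')
E
```

```text
rotvec/8 [ 0.029  0.004 -0.031] deg 0.3382597130747547
fs xyz mm [-8.310e+01 -1.000e-01  1.224e+02] q [-0.641  0.665  1.957  1.118  1.053 -0.971] ft [ 0.7 -0.5  0.5]
target [ 0.60586837 -0.02187956  0.062     ] slide [ 1.021  1.722 -1.51 ]
14.1 [ 0.56504794 -0.09074471  0.12240112] [1.56756051 0.66638185 1.03727399] 0.0011653221468803322 [-0.64134136  0.66519029  1.95731859  1.11811079  1.05324109 -0.97052545] [ 0.65665512 -0.45806928  0.48410531]
side 1 tip x max [-23.63510356  -6.08417204  59.98564046] z [ 0.2398525  19.07227472 37.8134119 ]
side -1 tip x max [-22.04998772  -5.46717296  59.90029694] z [ 0.20768524 18.09860354 39.59312134]
roof n 16952 c [615.5  -4.8] size [95.9 96.1] ang 59.31 zmed 0.1055 box [[549.7999877929688, -21.5], [632.4000244140625, -70.5], [681.2999877929688, 11.899999618530273], [598.7000122070312, 61.0]]
```

View pics/w11.png

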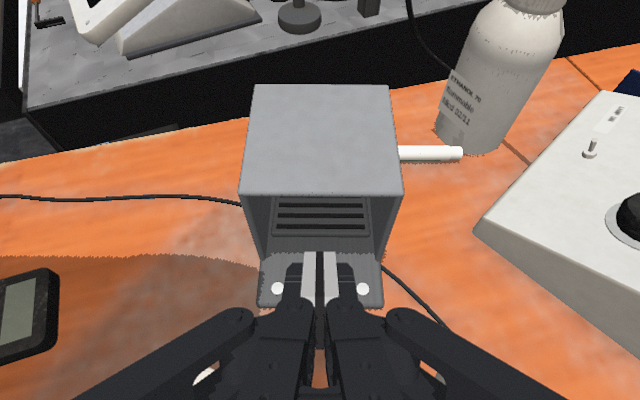

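View pics/side11z.png

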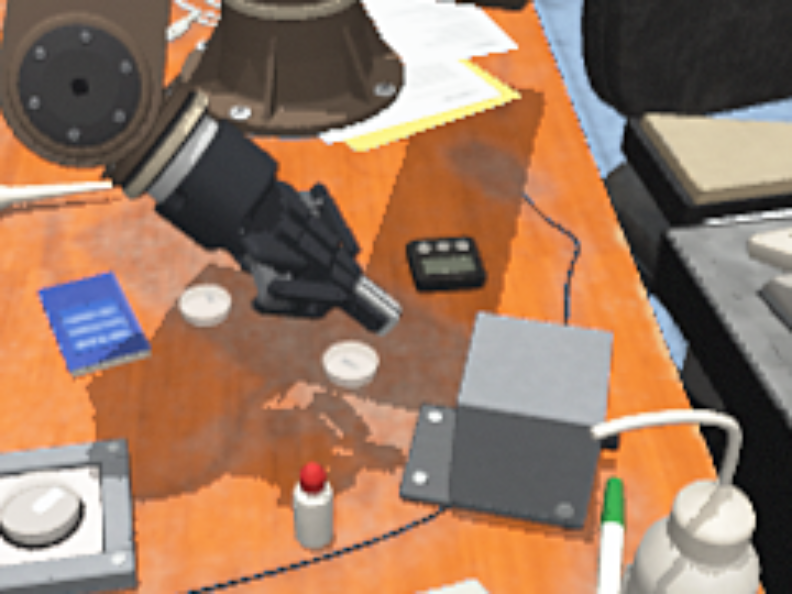

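```bash
python3 - <<'E'
from h import *
import tgt
o=get_obs();f=grab_frame('wrist');P=cloud(f,o)-tgt.O
X=P@tgt.d;Y=P@tgt.n;Z=P[...,2]
for x in range(-36,20,4):
    m=(abs(X*1000-x)<2)&(abs(Y)<.03)&(Z>.0)&(Z<.06)
    if m.sum()>5: print(x,m.sum(),np.round(np.percentile(Z[m],[10,50,90])*1000,1))
E
python3 tgt.py -55 0 53|tail -1; python3 tgt.py -3 0 53|tail -1
```

```text
rotvec/8 [ 0.03   0.007 -0.026] deg 0.32539854614835334
fs xyz mm [-8.320e+01  1.000e-01  1.225e+02] q [-0.642  0.665  1.958  1.119  1.053 -0.971] ft [-0.7  0.3  0. ]
-36 57 [ 8.8  9.6 10.4]
-32 136 [ 8.9  9.6 10.6]
-28 197 [ 8.8  9.5 10.5]
-24 201 [ 8.9  9.5 10.4]
-20 841 [ 9.3 35.8 38.6]
-16 723 [ 9.1 37.7 39.2]
-12 595 [ 9.  10.6 38.4]
-8 437 [ 9.4 36.1 37. ]
-4 355 [35.5 36.4 37.2]
0 249 [34.  34.8 35.9]
4 332 [33.3 34.1 35. ]
8 233 [33.3 34.3 34.8]
12 280 [31.6 32.2 33. ]
16 153 [30.9 31.6 32.2]
target [ 0.57932014 -0.06659187  0.053     ] slide [ 0.363  0.603 -1.732]
target [ 0.60586837 -0.02187956  0.053     ] slide [ 1.026  1.72  -1.732]
```

>>> {"method": "apply_moves", "body": {"slide": [[0.1,0.15,-0.6],[0.2,0.35,-1.2],[0.36,0.6,-1.6],[0.36,0.6,-1.73],[0.36,0.6,-1.73],[0.5,0.83,-1.73],[0.7,1.16,-1.73],[0.9,1.5,-1.73],[1.03,1.72,-1.73],[1.03,1.72,-1.73]], "dr": [[0,0,0],[0,0,0],[0,0,0],[0,0,0],[0,0,0],[0,0,0],[0,0,0],[0,0,0],[0,0,0],[0,0,0]], "fingers": [0,0,0,0,0,0,0,0,0,0]}}

```text
time_s: 15.35
eef_pos: [0.6062, -0.0198, 0.0524]
ee_rot: [1.569, 0.666, 1.04]
ft_force: [-0.5, 0.7, -0.4]
width: 0.001
```

```bash
python3 w.py w12;python3 tgt.py -3 0 35; python3 - <<'E'
from h import *
f=grab_frame('side');save(f,'side12')
im=cv2.imread('pics/side12.png');cv2.imwrite('pics/side12z.png',cv2.resize(im[100:280,230:470],None,fx=3.3,fy=3.3))
E
```

```text
15.35 [ 0.60623724 -0.01975225  0.05243892] [1.56889625 0.66598474 1.04002087] 0.001120028461065373 [-0.48723252  0.79733707  1.95436865  1.31771235  0.94656239 -1.08569358] [-0.49950017  0.73293968 -0.35281732]
side 1 tip x max [27.10999861 45.09329713 52.57581962] z [  0.54638726  28.51512711 173.73059871]
side -1 tip x max [-36.83974121 -14.77805856  -3.757299  ] z [ 0.53663546 25.08883303 45.01927363]
rotvec/8 [ 0.023 -0.002 -0.04 ] deg 0.3699526947735049
fs xyz mm [-1.8  0.6 52.3] q [-0.489  0.797  1.955  1.317  0.947 -1.086] ft [-0.  -0.3 -0.8]
target [ 0.60586837 -0.02187956  0.035     ] slide [-0.002 -0.035 -0.433]
```

View pics/w12.png

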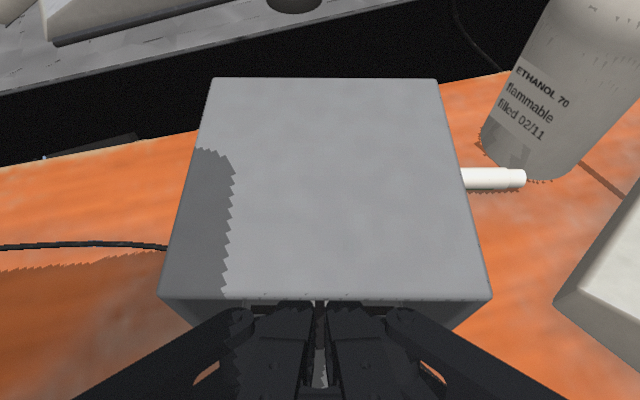

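View pics/side12z.png

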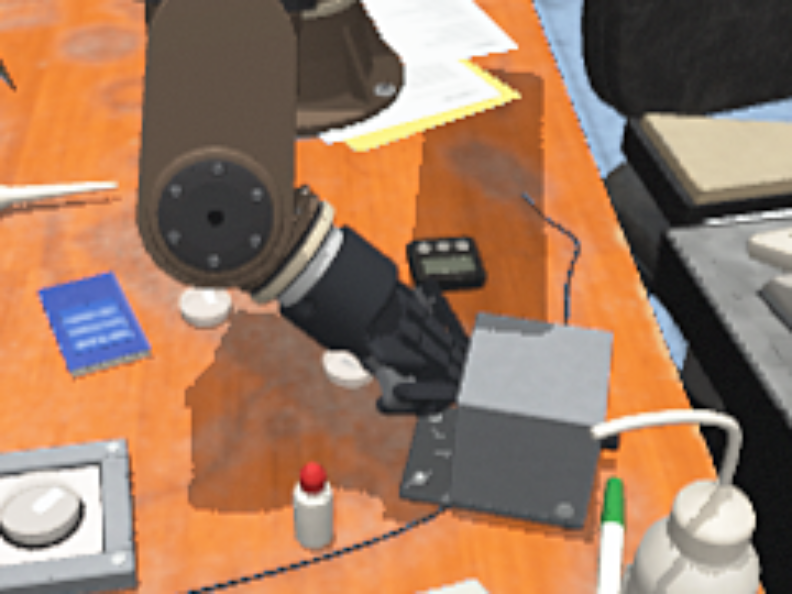

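>>> {"method": "apply_moves", "body": {"slide": [[0,-0.02,-0.08],[0,-0.03,-0.16],[0,-0.03,-0.22],[0,-0.03,-0.28],[0,-0.03,-0.32],[0,-0.03,-0.36],[0,-0.03,-0.4],[0,-0.03,-0.4]], "dr": [[0,0,0],[0,0,0],[0,0,0],[0,0,0],[0,0,0],[0,0,0],[0,0,0],[0,0,0]], "fingers": [0,0,0,0,0,0,0,0]}}

```text
time_s: 16.25
eef_pos: [0.606, -0.0231, 0.0363]
ee_rot: [1.569, 0.666, 1.037]
ft_force: [-1.1, -3.2, 7.2]
width: -0.005
```

```bash
python3 tgt.py -3 0 33
```

```text
rotvec/8 [ 0.02  -0.    -0.023] deg 0.24399400930010748
fs xyz mm [-4.  -0.7 36.3] q [-0.493  0.828  1.954  1.336  0.941 -1.122] ft [-1.1 -3.2  7.2]
target [ 0.60586837 -0.02187956  0.033     ] slide [-0.003  0.031 -0.083]
```

>>> {"method": "apply_moves", "body": {"slide": [[0,0,-0.02],[0,0,-0.04],[0,0,-0.06],[0,0,-0.06]], "dr": [[0,0,0],[0,0,0],[0,0,0],[0,0,0]], "fingers": [0,0,0,0]}}

```text
time_s: 16.65
eef_pos: [0.606, -0.0231, 0.0341]
ee_rot: [1.569, 0.666, 1.037]
ft_force: [-3.3, -3.9, 7.1]
width: 0.002
```

>>> {"method": "apply_moves", "body": {"slide": [[0,0,-0.02],[0,0,-0.04],[0,0,-0.04]], "dr": [[0,0,0],[0,0,0],[0,0,0]], "fingers": [0,0,0]}}

```text
time_s: 16.95
eef_pos: [0.606, -0.0232, 0.0328]
ee_rot: [1.569, 0.665, 1.037]
ft_force: [-3.6, -4.6, 9.7]
width: -0.008
```

>>> {"method": "apply_moves", "body": {"slide": [[0,0,-0.02],[0,0,-0.04],[0,0,-0.04]], "dr": [[0,0,0],[0,0,0],[0,0,0]], "fingers": [0,0,0]}}

```text
time_s: 17.25
eef_pos: [0.6061, -0.0232, 0.0323]
ee_rot: [1.568, 0.663, 1.036]
ft_force: [-9.0, -7.2, 21.7]
width: 0.001
```

>>> {"method": "apply_moves", "body": {"slide": [[0,0,-0.02],[0,0,-0.04],[0,0,-0.04]], "dr": [[0,0,0],[0,0,0],[0,0,0]], "fingers": [0,0,0]}}

```text
time_s: 17.55
eef_pos: [0.6062, -0.0232, 0.0319]
ee_rot: [1.567, 0.661, 1.036]
ft_force: [-13.0, -9.7, 32.6]
width: 0.001
```

>>> {"method": "apply_moves", "body": {"slide": [[0,0,0],[0,0,0],[0,0,0],[0,0,0],[0,0,0],[0,0,0],[0,0,0]], "dr": [[0,0,0],[0,0,0],[0,0,0],[0,0,0],[0,0,0],[0,0,0],[0,0,0]], "fingers": [0,0,0,0,0,0,0]}}

```text
time_s: 18.25
eef_pos: [0.6062, -0.0232, 0.0319]
ee_rot: [1.567, 0.661, 1.036]
ft_force: [-12.8, -10.2, 32.1]
width: 0.003
```

```bash
python3 tgt.py; python3 - <<'E'
from h import *
ims=[]
for n,(x,y) in(('scene',(200,170)),('side',(300,160))):
    f=grab_frame(n);save(f,n+'13');im=cv2.imread(f'pics/{n}13.png');ims.append(cv2.resize(im[y:y+120,x:x+130],None,fx=3,fy=3,interpolation=cv2.INTER_CUBIC))
cv2.imwrite('pics/c13.png',np.hstack(ims))
E
python3 w.py w13
```

```text
rotvec/8 [ 0.001  0.027 -0.025] deg 0.2974827245092526
fs xyz mm [-4.  -0.9 31.9] q [-0.494  0.837  1.954  1.346  0.942 -1.137] ft [-12.8 -10.2  32.1]
18.35 [ 0.60618419 -0.02318171  0.03191716] [1.56656513 0.6613459  1.03593157] -0.0008106252403654268 [-0.49421285  0.8374096   1.95399301  1.3456599   0.94232765 -1.13743338] [-13.63020992  -9.77120554  32.35809878]
side 1 tip x max [ 1.45396152 14.66145802 20.13936853] z [  0.47763894  25.94167332 146.07878665]
side -1 tip x max [-17.55086631  -4.25076397   5.05605112] z [ 0.47953198 23.97081558 46.60115201]
```

View pics/c13.png

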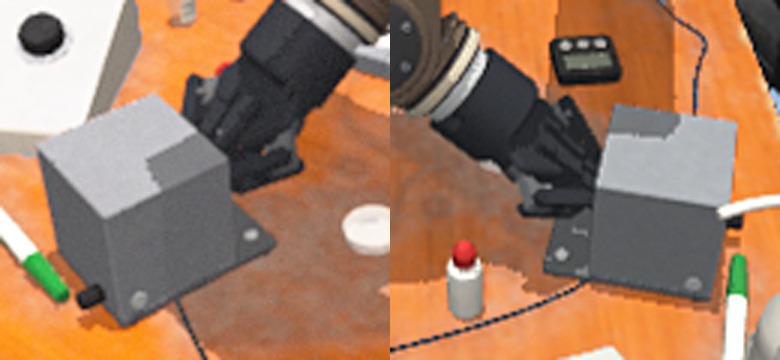

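View pics/w13.png

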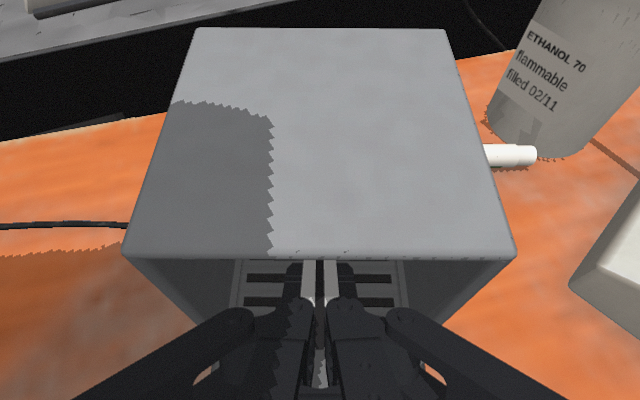

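```bash
cat > pz.py <<'E'
from h import *
import tgt
o=get_obs();f=grab_frame('wrist');P=cloud(f,o)-tgt.O
X=P@tgt.d;Y=P@tgt.n;Z=P[...,2]
for x in range(-28,30,4):
    m=(abs(X*1000-x)<2)&(abs(Y)<.035)&(abs(Y)>.022)&(Z>.0)&(Z<.045)
    if m.sum()>5: print(x,m.sum(),np.round(np.percentile(Z[m],[10,50,90])*1000,1))
E
python3 pz.py
```

```text
rotvec/8 [ 0.001  0.028 -0.025] deg 0.2990853191154747
fs xyz mm [-4.  -1.  31.9] q [-0.494  0.837  1.954  1.346  0.942 -1.137] ft [-13.4 -10.2  32.3]
-24 7 [23.4 24.5 24.9]
-20 406 [24.6 25.5 26.6]
-16 490 [25.4 26.3 27.2]
-12 497 [24.6 25.4 26.2]
-8 511 [24.7 25.7 26.8]
-4 418 [25.  26.  26.8]
0 443 [24.6 25.3 26.1]
4 235 [24.4 25.1 26.1]
```

>>> {"method": "apply_moves", "body": {"slide": [[0,0.02,0.12],[0,0.02,0.28],[0,0.02,0.44],[0,0.02,0.56],[0,0.02,0.56],[-0.2,-0.33,0.56],[-0.5,-0.84,0.56],[-0.8,-1.35,0.7],[-1.03,-1.74,1.2],[-1.03,-1.74,2.0]], "dr": [[0,0,0],[0,0,0],[0,0,0],[0,0,0],[0,0,0],[0,0,0],[0,0,0],[0,0,0],[0,0,0],[0,0,0]], "fingers": [0,0,0,0,0,0,0,0,0,0]}}

```text
time_s: 19.45
eef_pos: [0.5635, -0.094, 0.1077]
ee_rot: [1.574, 0.667, 1.039]
ft_force: [0.8, 0.8, -0.2]
width: 0.001
```

>>> {"method": "apply_moves", "body": {"slide": [[0,0,1.0],[-0.3,-0.5,2.0],[-0.5,-0.8,3.0],[-0.5,-0.8,3.0],[-0.5,-0.8,3.0],[-0.5,-0.8,3.0]], "dr": [[0,0,0],[0,0,0],[0,0,0],[0,0,0],[0,0,0],[0,0,0]], "fingers": [0,0,0,0,0,0]}}

```text
time_s: 20.05
eef_pos: [0.5444, -0.1239, 0.2277]
ee_rot: [1.572, 0.666, 1.04]
ft_force: [-0.4, 0.0, -0.1]
width: 0.003
```

```bash
python3 pz.py; python3 w.py w14; python3 dk.py; python3 m2.py | grep -E '==|vial|dish'; python3 - <<'E'
from h import *
f=grab_frame('side');save(f,'side14');im=cv2.imread('pics/side14.png');cv2.imwrite('pics/side14z.png',cv2.resize(im[150:330,190:430],None,fx=3.3,fy=3.3,interpolation=cv2.INTER_CUBIC))
P=cloud(f)
for n in('scene','side'):
    f=grab_frame(n);P=cloud(f)
    d=(P[...,0]-.568,P[...,1]+.3435);a=np.radians(-7.55);x=d[0]*np.cos(a)+d[1]*np.sin(a);y=-d[0]*np.sin(a)+d[1]*np.cos(a);r=np.hypot(x,y)
    b=(abs(x)<.037)&(abs(y)<.037)&(r>.034);fr=(np.maximum(abs(x),abs(y))>.046)&(np.maximum(abs(x),abs(y))<.058);t=r<.02
    print(n,'bed',np.median(P[b][:,2]),'frame',np.median(P[fr][:,2]),'dishtop',np.median(P[t][:,2]))
    A=np.c_[P[t][:,:2],np.ones(t.sum())];c=np.linalg.lstsq(A,P[t][:,2],rcond=None)[0];print(' slope',c[:2])
E
```

```text
rotvec/8 [ 0.013 -0.016 -0.029] deg 0.28369788726946604
fs xyz mm [-122.1    0.8  227.7] q [-0.715  0.493  1.891  0.971  1.213 -0.764] ft [-0.4  0.  -0.1]
-28 14 [ 9.   9.8 11. ]
-24 75 [ 8.9  9.6 10.5]
-20 186 [ 9.2 35.7 38.8]
-16 160 [ 9.  37.  39.2]
-12 142 [ 9.  10.8 38.6]
-8 84 [34.9 36.2 37.1]
-4 81 [35.3 36.4 37.3]
0 62 [34.1 34.9 35.9]
4 78 [32.9 34.  34.9]
8 26 [33.2 34.1 34.9]
20.1 [ 0.54443519 -0.12380553  0.22757217] [1.57269253 0.66578868 1.04036763] 0.0020722239935702658 [-0.71449274  0.49365951  1.89045696  0.97075659  1.21334164 -0.76356693] [ 0.35146604  0.52758737 -0.70270881]
side 1 tip x max [-24.26670223  -7.25175684  -2.40526962] z [ 0.26536238 19.04120432 36.96522702]
side -1 tip x max [-22.50677248  -6.75452526  -2.03139558] z [ 0.20464103 18.1628819  38.93282089]
scene dock n 114 c [ 522.2 -378.8] size [41.9 81.3] ang 43.12 zmed 0.021 box [[479.1000061035156, -363.3999938964844], [534.7000122070312, -422.79998779296875], [565.2999877929688, -394.1000061035156], [509.70001220703125, -334.79998779296875]]
side dock n 541 c [ 568.2 -357.7] size [ 96.7 124. ] ang
[... 327 characters left out ...]
438], [639.0999755859375, -163.8000030517578], [633.2000122070312, -147.0]]
scene bed 0.014871378940969238 frame 0.020596960932094843 dishtop 0.030413481680351295
 slope [ 0.00252211 -0.01017789]
side bed 0.015086567072680968 frame 0.02145480517975168 dishtop 0.03072046453423971
 slope [-0.0093183   0.00534429]Traceback (most recent call last):
  File "m2.py", line 26, in <module>
    e=cv2.fitEllipse((W[:,:2]*1000).astype(np.float32)); print('mark',s[i],np.round(e[0],1),np.round(e[1],1))
cv2.error: OpenCV(4.12.0) /io/opencv/modules/imgproc/src/shapedescr.cpp:361: error: (-201:Incorrect size of input array) There should be at least 5 points to fit the ellipse in function 'fitEllipseNoDirect'
```

View pics/side14z.png

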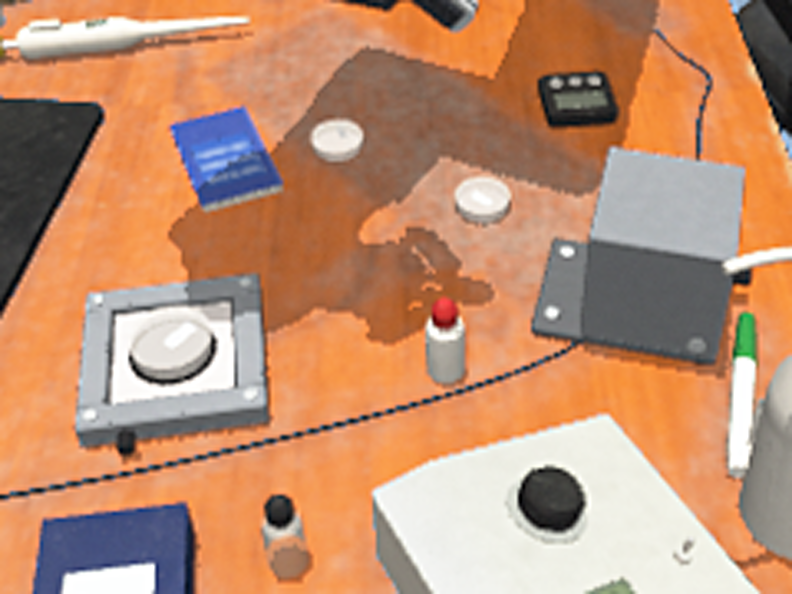

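View pics/w14.png

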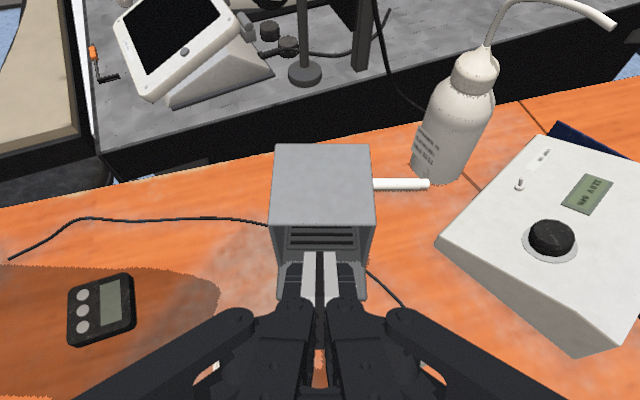

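```bash
python3 -c "
from bench import get_obs,job_done
print(get_obs()['ft_force']);print(job_done())"
```

```text
[-0.65210259 -0.15786339  0.42698426]
the job is handed in; nothing more can be done
None
```

I docked the dish, pressed the pedal to its stop and let it spring back. I handed the job in at about 20 s of the 62 s allowed; it gave no verdict.

**Dish:** I took the 57 mm dish (the largest), set it on the mark and pressed it down with the shut fingers.
- The wrist force rose to 14 N at the stop.
- Before the pedal work, the wrist camera put the dish at (567.2, -344.0) mm and the mark at about (568, -343.7) mm.
- After the pedal work, the bed measured 5.7 mm (scene camera) and 6.4 mm (side camera) below the frame, against 6 mm when home. The dish top sloped by about 0.01 rad.

**Pedal:** I leaned the shut fingers 38 degrees below horizontal, went in under the hood and pressed about 10 mm inward of the pedal's edge.
- The force reached about 32 N at the stop, with a sideways part of about 16 N.
- I held it there for about 1 s.
- The edge measured 25–26 mm while held (26 expected) and 39 mm after release (rest height).

**Other things:** The arm ended clear, with the wrist force near zero. The vial measured within about 1 mm of where it started, in the scene camera. I checked the timer and tissue pad only by eye, and both looked unmoved.

**Checks that failed or disagreed:**
- The scene and side cameras differed by 2–4 mm on the dock's position, so I used the wrist camera there.
- The last outline fit of the dock failed or was only partial in all three views.
- The script that re-measures the dish and vial stopped after the scene view. The final centring on the mark therefore rests on the earlier wrist measurement and the last side picture, where the dish still looks centred.

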